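Empty the seed shaker in the tipping stand

TASK

Two acorns are too big for the sieve holes of the shaker jar in the tipping stand. Twist the perforated cap a quarter turn anticlockwise, lift it off and lay it flat, right way up, in the round cap rest on the stand; then turn the stand's crank over so that both acorns pour out of the open jar into the pan below, and let go.

Things in the scene. Friction and masses are not known exactly. Their poses are not given: they have to be found in the camera images.
- stand: Grey fixed stand, clear jar upright between posts. Lengths in mm, in its frame: origin on the bench under the jar's axis, z up. The jar tips stiffly (0.2 N m, stays put) to +x about the y-axis line x=0, z=120, up to 126 deg. Its crank has a free-turning black grip, 14 across, along y from 61 to 113, 70 from that line: at x=-61, z=155 (60 deg from vertical) at first, over the top to x=64, z=148.
- cap: Steel cap with a pattern of holes, on the jar, 62 mm across, 20 high. Origin: centre of its lower edge (z=164 at first), z up, x along the stand's x at first. Two inner tabs sit under lugs: turn it 60 to 120 deg anticlockwise seen from above (best 85), then lift; unturned it will not lift. Its rest is a round dish on the stand, centre x=0, y=-130, 88 wide inside, floor z=6, rim z=12.
- acorn_a: Brown acorn, 24 mm long, 17 across, origin at its middle; at first on the floor of the jar (z=79; mouth 40 wide at z=180). It slides out once the jar is tipped beyond about 110 deg. The pan that catches it is an open aluminium tray fixed on the stand: x from 15 to 175, y from -65 to 65, floor z=13, rim z=45 mm in the stand's frame.
- acorn_b: The other acorn in the jar, just like the first.
There are look-alikes about, which are no part of the job. What is shaped like the cap but brown or purple is not meant.

How it is judged:
On the way, in this order (a step that is already met when the one before it is completed fails the run):
1. the cap is off and lies flat in the cap rest, both acorns still in the jar (z of cap in the frame of stand below 0.014 m and y of cap in the frame of stand below -0.1 m and angle between cap's own z axis and vertical below 0.2 rad and z of each of acorn_a, acorn_b in the frame of stand above 0.07 m), for 0.2 s.
2. both acorns have poured into the pan (z of each of acorn_a, acorn_b in the frame of stand below 0.045 m), for 0.2 s.
At the end, for the whole second after the job is handed in: Both acorns lie inside the pan (within its walls, below its rim), and the cap lies at rest in the cap rest, right way up, within 12 degrees of flat and 30 mm of its middle along the stand's x and y (all of step 2 and z of each of acorn_a, acorn_b in the frame of stand above 0.012 m and x of acorn_a in the frame of stand between 0.015 and 0.175 m and y of acorn_a in the frame of stand between -0.065 and 0.065 m and x of acorn_b in the frame of stand between 0.015 and 0.175 m and y of acorn_b in the frame of stand between -0.065 and 0.065 m and z of cap in the frame of stand below 0.014 m and y of cap in the frame of stand between -0.16 and -0.1 m and x of cap in the frame of stand between -0.03 and 0.03 m and angle between cap's own z axis and vertical below 0.2 rad and linear speed of cap below 0.02 m/s); the robot touches nothing.
It also fails if it takes over 59 s, if anything falls off the work surface, if the arm or the gripper's body presses on something with over 40 N, if the wrist force passes 120 N, or if a joint passes its speed limit or range.

ROBOT

A 6-joint arm with a two-finger parallel gripper is mounted at the origin on the work surface. World frame = base frame: x ahead of the robot, y to its left, z up, the work surface at z = 0. Lengths are in m, angles in rad, forces in N, time in s.
With the tool pointing down it reaches from about 0.275 to 1 m from the base axis. Payload 8.4 kg.
Tool frame: the origin (TCP) lies on the centre line of the jaws, within the pads' length; the fingertips stand 17 mm ahead of it and the grasp point (between the pads) lies 2 mm behind it (bot.tcp_to_tips is the z of the fingertips in the tool frame, in m); z points along the fingers, y is the line along which they close (so a half turn about z gives the same grasp; the last joint's range is limited). The gripper opens to 85 mm and grips with 20 to 120 N. Pads are 22 mm wide; open, the fingers measure 114 mm over their backs; the gripper's body (76 mm by 85 mm) begins 54 mm behind the grasp point. The pads swing forward as they close: fully open they stand 13 mm farther back than shut.
Start: joints at [-1.289, 0.353, 1.633, -0, 1.155, -0.002], TCP at [0.175, -0.6, 0.248] pointing down, gripper open.
Joint ranges: [-2.63, 2.63], [-0.92, 2.1], [0.06, 2.66], [-1.3, 4.44], [0, 2.69], [-3.02, 3.02]. Speed limits (rad/s): [2.22, 2.22, 2.79, 3.14, 3.14, 3.14].

INTERFACE

Orientations are given as a unit quaternion [x, y, z, w].
In Python, from workcell import bot, hand, kinematics, get_obs, vision, hand_in gives the robot as it stands. The module is installed in compiled form; this text tells all that it offers. Calls block until the motion is done:
- bot.reach(position, orientation): joint-space move of the TCP to a pose.
- bot.servo_line(position, ori=None, velocity=0.15): straight line of the TCP; ori=None keeps the orientation; velocity is the mean speed in m/s.
- bot.goto_joints(angles): joint-space move.
- hand.move_gripper(opening, strength=None): finger opening in m; strength is the grip in N (None keeps the last); returns when the fingers have stopped.
- bot.dwell(seconds).
- kinematics.solve_ik(position, orientation): joint angles nearest the present ones, or None.
- get_obs(): the state.
- vision.read_camera(name): name is "scene" or "side" or "wrist"; returns a dict with "frame" (400x640x3 uint8, red, green, blue), "intrinsics" (3x3 intrinsics, pixels), "view" (4x4, takes a point from world to camera coordinates). Camera axes: x right, y down, z forward; pixel columns grow to the right and rows downward; lengths in m; the calibration is good to about 2 mm. A picture is of the moment at which its call begins. There is no depth.
A pose or a line that the arm cannot do raises bot.IKError and nothing moves.
- hand_in(): hands the job in; it is judged then, once.
The state is a dict: "time_s": time; "joint_pos": joint angles; "joint_vel": joint speeds; "joint_efforts": joint torques, N m; "position": TCP position; "orientation": TCP orientation; "wrist_force": force on the tool from outside, world axes, zero at the start; "ft_torque": the same for the moment, N m; "gripper_width": finger opening in m; "grip_force": force on a finger pad.
Only numpy, scipy, OpenCV 4.12 (cv2) and the standard library are available. Lean on these libraries where they do the work, as an engineer would, in place of code of your own. Each camera call takes 0.05 s, during which the arm holds its last target. There are 200 camera calls.

## Working session

There is one attempt and no reset: what is moved stays moved. The work goes in short steps, each a Python script; the robot and the scene stay as the last script left them, time stands still between calls to the robot, and variables do not carry over. Pictures are saved under pics/ and viewed, at most 10 in all, crops included, and the job is handed in when it is done.

```bash
mkdir -p pics; python3 - <<'E'
from workcell import bot, hand, kinematics, get_obs, vision
import cv2,numpy as np
for n in ["scene","side"]:
    d=vision.read_camera(n); cv2.imwrite(f"pics/{n}0.png",d["frame"][:,:,::-1]); np.savez(f"{n}0.npz",f=d["frame"],K=d["intrinsics"],V=d["view"]); print(n,d["intrinsics"].tolist(),np.round(d["view"],4).tolist())
o=get_obs();print(o["time_s"],o["orientation"])
E
```

```text
scene [[369.49891287509377, 0.0, 317.0548475550979], [0.0, 369.49891287509377, 199.9521745929306], [0.0, 0.0, 1.0]] [[-0.821, 0.571, -0.005, 0.3947], [0.4922, 0.7033, -0.513, -0.175], [-0.2894, -0.4236, -0.8584, 0.9996], [0.0, 0.0, 0.0, 1.0]]
side [[451.03260292017575, 0.0, 317.3856877702386], [0.0, 451.03260292017575, 202.46993921130888], [0.0, 0.0, 1.0]] [[-0.8464, -0.5325, -0.0081, 0.4225], [-0.3635, 0.5887, -0.722, 0.2865], [0.3892, -0.6081, -0.6919, 0.622], [0.0, 0.0, 0.0, 1.0]]
0.1 [ 9.89949921e-01  1.41416934e-01 -8.87708243e-05 -6.30758351e-04]
```

View pics/scene0.png

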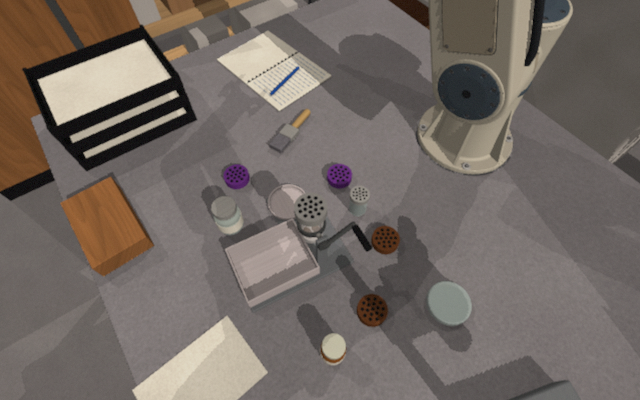

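View pics/side0.png

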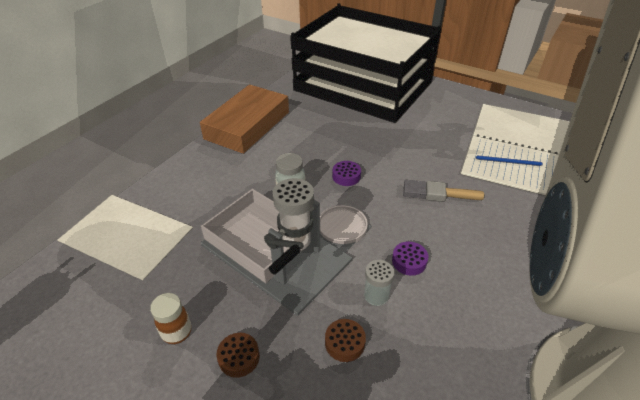

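Could be taken for the cap (scene px): the stand's steel cap (311,208), small grey shaker (359,200), plain-lid jar (226,208), purple caps (236,176) and (340,176), brown caps (385,240) and (372,310). I choose (311,208), which is side (294,192): steel, perforated, on the jar between the posts. Checking it in a close crop.

```bash
cat > h.py <<'E'
import numpy as np,cv2
def ray(K,V,p):
    R=V[:3,:3];c=-R.T@V[:3,3];d=R.T@np.linalg.solve(K,[p[0],p[1],1.]);return c,d
def onz(K,V,p,z):
    c,d=ray(K,V,p);return c+d*(z-c[2])/d[2]
def proj(K,V,X):
    q=K@(V[:3,:3]@np.asarray(X,float)+V[:3,3]);return q[:2]/q[2]
E
python3 - <<'E'
import cv2,numpy as np
a=cv2.imread("pics/scene0.png")[165:315,215:395];b=cv2.imread("pics/side0.png")[150:310,195:385]
A=cv2.resize(a,(480,400),interpolation=2);B=cv2.resize(b,(475,400),interpolation=2)
A=cv2.resize(a,None,fx=4,fy=4,interpolation=2);B=cv2.resize(b,None,fx=4,fy=4,interpolation=2);cv2.imwrite("pics/ca.png",A[:600]);cv2.imwrite("pics/cb.png",B[:600])
E
```

```text
(no output)
```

View pics/ca.png

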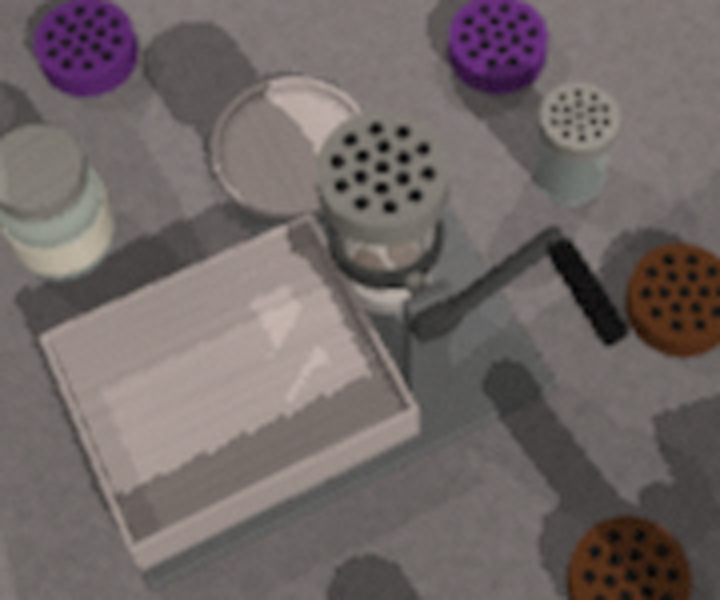

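View pics/cb.png

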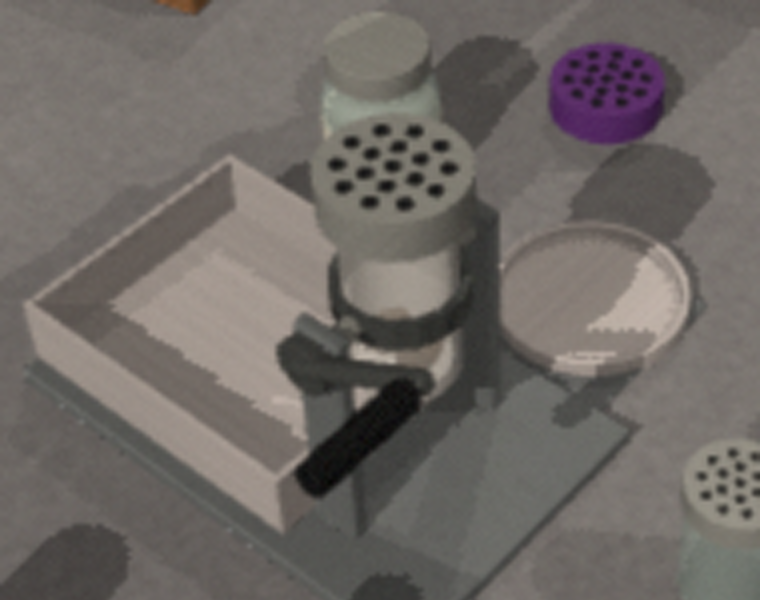

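```bash
cat > fit.py <<'E'
import numpy as np
from h import *
from scipy.optimize import least_squares
obs={"scene":((215,165),[((382,170),(0,0,184)),((288,145),(0,-130,12)),((308,218),(15,-65,45)),((417,408),(15,65,45)),((138,558),(175,65,45)),((42,338),(175,-65,45)),((558,244),(-61,61,155)),((617,334),(-61,113,155))]),
"side":((195,150),[((393,166),(0,0,184)),((596,297),(0,-130,12)),((25,305),(175,65,45)),((232,157),(175,-65,45)),((283,478),(15,65,45)),((405,392),(-61,61,155)),((317,480),(-61,113,155))])}
cam={n:np.load(n+"0.npz") for n in obs}
L=[(cam[n]["K"],cam[n]["V"],np.array(o)+np.array(p)/4-.375,np.array(X)/1e3) for n,(o,l) in obs.items() for p,X in l]
def W(q,X):
    c,s=np.cos(q[2]),np.sin(q[2]);return np.array([q[0]+c*X[0]-s*X[1],q[1]+s*X[0]+c*X[1],X[2]])
f=lambda q:np.concatenate([proj(K,V,W(q,X))-p for K,V,p,X in L])
c0=onz(*L[0][:3],.184)[:2]
best=min((least_squares(f,[*c0,y],loss="soft_l1") for y in np.arange(-3,3.2,1)),key=lambda r:r.cost)
if __name__=="__main__":
    print(best.x,np.degrees(best.x[2]));print(np.round(best.fun.reshape(-1,2),1).tolist())
    print([np.round(onz(*l[:3],l[3][2]),3).tolist() for l in L if l[3][0]==0])
    q=best.x;np.save("q.npy",q)
    for X in [(0,0,.18),(0,-.13,.012),(-.061,.087,.155),(.064,.087,.148)]:print(np.round(W(q,X),3), np.hypot(*W(q,X)[:2]).round(3))
E
python3 fit.py
```

```text
[ 0.51958885  0.03367485 -0.12645647] -7.245421864541843
[[-0.5, -1.7], [-0.0, -1.1], [0.1, -2.1], [0.1, -0.5], [-2.3, -2.0], [-1.3, -1.2], [-0.1, -0.5], [-0.1, -0.1], [0.0, 1.1], [-1.7, -1.2], [-0.5, 0.8], [-0.9, 0.4], [-1.6, 2.2], [1.5, 1.0], [-2.0, 2.0]]
[[0.521, 0.037, 0.184], [0.505, -0.093, 0.012], [0.521, 0.032, 0.184], [0.499, -0.094, 0.012]]
[0.52  0.034 0.18 ] 0.521
[ 0.503 -0.095  0.012] 0.512
[0.47  0.128 0.155] 0.487
[0.594 0.112 0.148] 0.604
```

The crop confirms it: a steel perforated cap on the clear jar with acorns behind a ring, the dish to one side and the crank to the other. The stand pose fits both views to about 2 px. Next I move above the cap and refine its position with the wrist camera.

```bash
cat >> h.py <<'E'
from scipy.spatial.transform import Rotation as Ro
q=np.load("q.npy")
def W(x,y,z):
    c,s=np.cos(q[2]),np.sin(q[2]);return np.array([q[0]+c*x-s*y,q[1]+s*x+c*y,z])
def down(deg): # tool x at deg in stand frame
    return (Ro.from_euler("z",np.degrees(q[2])+deg,degrees=True)*Ro.from_euler("x",180,degrees=True)).as_quat()
E
python3 - <<'E'
from workcell import *
from workcell import bot,hand,kinematics,get_obs,vision
from h import *
bot.reach(W(0,0,.30),down(0))
o=get_obs();print(o["time_s"],o["joint_pos"],o["position"],W(0,0,.3))
print([kinematics.solve_ik(W(*p),down(a)) is not None for p,a in [((0,0,.189),0),((0,0,.189),90),((0,-.13,.03),90),((-.061,.09,.155),0),((-.061,.09,.155),90),((.064,.09,.148),90)]])
d=vision.read_camera("wrist");cv2.imwrite("pics/w1.png",d["frame"][:,:,::-1]);np.savez("wrist1.npz",f=d["frame"],K=d["intrinsics"],V=d["view"])
print(proj(d["intrinsics"],d["view"],W(0,0,.184)),proj(d["intrinsics"],d["view"],W(0,-.13,.012)))
E
```

```text
2.6583 [ 6.08107850e-02  1.40867746e-01  1.79434532e+00 -2.01718224e-04
  1.20644631e+00  1.75875240e+00] [0.51968142 0.03308252 0.29994361] [0.51958885 0.03367485 0.3       ]
[True, True, True, True, True, True]
[318.08477967 198.90254619] [410.84300228 160.82730475]
```

View pics/w1.png

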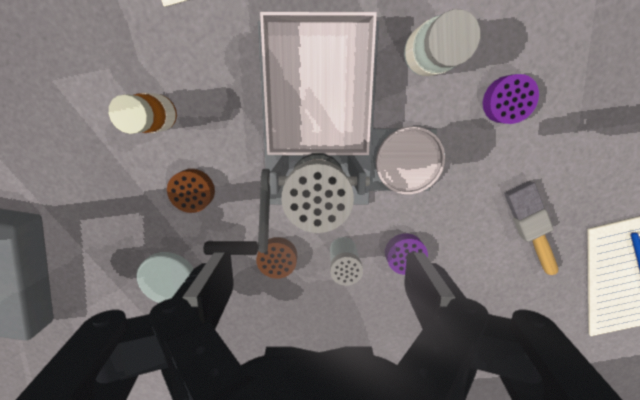

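The wrist view shows the cap's middle hole at (318,197) against (318,199) predicted, and the dish at (410,160) against (411,161). The pose is good to about 1-2 mm, so I nudge x by +1 mm and descend to grip.

```bash
python3 - <<'E'
from workcell import bot,hand,kinematics,get_obs,vision
from h import *
q[:2]=W(.001,0,0)[:2]; np.save("q.npy",q)
def st(t):
    o=get_obs();print(t,round(o["time_s"],2),np.round(o["wrist_force"],1),np.round(o["ft_torque"],2),round(o["gripper_width"],4),round(o["grip_force"],1),np.round(o["position"],4))
bot.servo_line(W(0,0,.189),velocity=.1);st("down")
hand.move_gripper(.05,20);bot.dwell(.1);st("grip20")
E
```

```text
down 3.97 [-0.4 -0.3  0.6] [ 0.01  0.1  -0.02] 0.0855 0.0 [0.521  0.0336 0.1896]
grip20 4.41 [-1.3  0.2  6.3] [0.09 0.25 0.08] 0.061 21.3 [0.5209 0.0336 0.1896]
```

```bash
cat >> h.py <<'E'
def st(t):
    from workcell import get_obs
    o=get_obs();print(t,round(o["time_s"],2),np.round(o["wrist_force"],1),np.round(o["ft_torque"],2),round(o["gripper_width"],4),round(o["grip_force"],1),np.round(o["position"],4))
E
python3 - <<'E'
from workcell import bot,hand,kinematics,get_obs,vision
from h import *
hand.move_gripper(.05,60);bot.dwell(.1);st("grip60")
for a in (15,30,45,60,75,86):
    bot.reach(W(0,0,.189),down(a));st(a)
bot.servo_line(W(0,0,.194),velocity=.03);st("lift5")
d=vision.read_camera("side");cv2.imwrite("pics/s2.png",cv2.resize(d["frame"][120:280,200:400,::-1],None,fx=3,fy=3,interpolation=2))
E
```

```text
grip60 4.72 [-2.3  0.1  9.7] [0.03 0.39 0.03] 0.0599 62.2 [0.5211 0.0336 0.19  ]
15 5.08 [ 0.4 -0.6  7.9] [0.07 0.08 0.08] 0.0591 62.7 [0.5216 0.0336 0.1901]
30 5.44 [-0.1 -0.4  8.1] [0.11 0.12 0.1 ] 0.0599 62.7 [0.5216 0.0337 0.1901]
45 5.8 [-2.3  2.2 10. ] [0.47 0.43 0.11] 0.0594 62.9 [0.5212 0.034  0.19  ]
60 6.16 [-2.2  4.2 10.5] [0.74 0.66 0.04] 0.0594 63.0 [0.5209 0.0343 0.19  ]
75 6.52 [-3.2  4.7 11.3] [0.85 0.85 0.15] 0.0598 63.1 [0.5207 0.0345 0.19  ]
86 6.82 [-5.2  5.9 13.4] [1.06 1.04 0.07] 0.0597 63.3 [0.5203 0.0347 0.19  ]
lift5 7.13 [-2.6  4.8  1. ] [0.97 0.51 0.03] 0.0596 65.9 [0.5199 0.0343 0.1938]
```

View pics/s2.png

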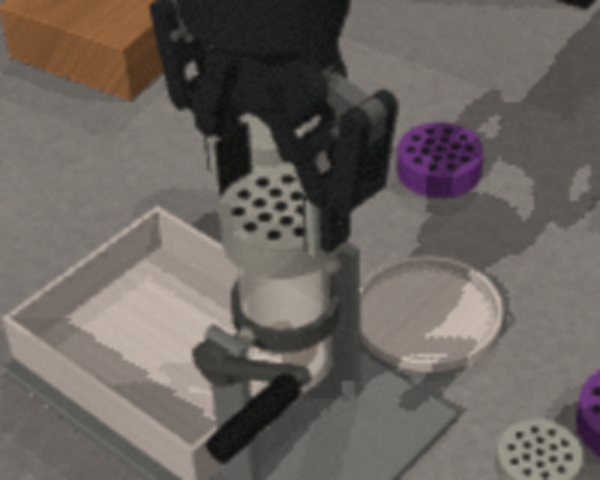

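The picture shows the cap held by both pads near its top edge at about (275,215), with the jar upright and the acorn still inside. I lift a little further while watching the force.

```bash
python3 - <<'E'
from workcell import bot,hand,kinematics,get_obs,vision
from h import *
for z in (.198,.204,.21):
    bot.servo_line(W(0,0,z),velocity=.03);st(z)
    if get_obs()["wrist_force"][2]<-12: print("stuck");break
else:
    bot.servo_line(W(0,0,.25),velocity=.08);st("up")
d=vision.read_camera("side");cv2.imwrite("pics/s3.png",cv2.resize(d["frame"][70:270,180:400,::-1],None,fx=2.5,fy=2.5,interpolation=2))
E
```

```text
0.198 7.47 [-1.5  4.7 -1. ] [ 0.94  0.3  -0.01] 0.0592 66.2 [0.5199 0.0343 0.1976]
0.204 7.82 [-1.2  4.5 -0.8] [0.89 0.12 0.02] 0.0596 66.2 [0.5204 0.034  0.2038]
0.21 8.17 [ 0.3 -0.4 -0.1] [-0.02 -0.    0.01] 0.0597 66.2 [0.5208 0.0331 0.2102]
up 8.82 [ 0.5 -0.8 -0.2] [-0.02  0.04  0.01] 0.0593 66.2 [0.5204 0.0335 0.2499]
```

View pics/s3.png

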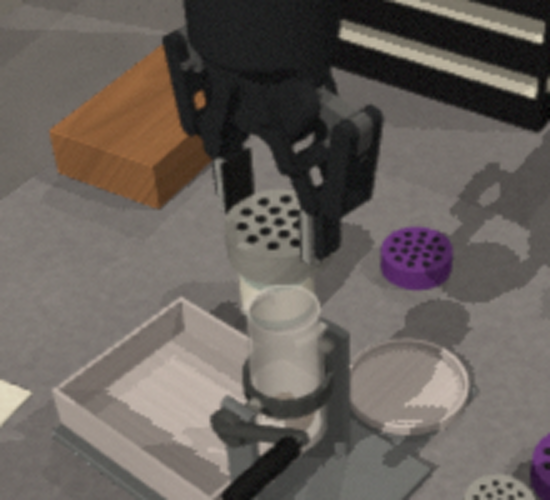

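The cap is clear of the jar, and the open mouth shows at (285,305). Placing it in the dish.

```bash
python3 - <<'E'
from workcell import bot,hand,kinematics,get_obs,vision
from h import *
bot.servo_line(W(0,-.13,.25),velocity=.15)
bot.servo_line(W(0,-.13,.05),velocity=.12);st("above")
z=.038
while z>.027:
    bot.servo_line(W(0,-.13,z),velocity=.03);st(z)
    if get_obs()["wrist_force"][2]>3: break
    z-=.002
hand.move_gripper(.078);bot.dwell(.1);st("open")
bot.servo_line(W(0,-.13,.20),velocity=.12)
d=vision.read_camera("wrist");cv2.imwrite("pics/w4.png",d["frame"][:,:,::-1]);print(proj(d["intrinsics"],d["view"],W(0,-.13,.026)))
st("up")
E
```

```text
above 11.7 [-1.1  0.  -0.3] [ 0.01  0.04 -0.03] 0.0594 66.2 [ 0.5046 -0.0955  0.0506]
0.038 12.25 [ 0.5 -0.4  0.2] [-0.04 -0.03 -0.01] 0.0595 66.2 [ 0.504  -0.0954  0.0378]
0.036 12.5 [ 0.1 -0.2 -1. ] [-0.01 -0.03  0.  ] 0.0596 66.2 [ 0.5042 -0.0954  0.036 ]
0.033999999999999996 12.75 [ 0.1 -0.3 -1. ] [-0.01  0.04  0.06] 0.0597 66.2 [ 0.5041 -0.0954  0.0339]
0.031999999999999994 13.0 [-1.7  0.3  4.4] [0.04 0.24 0.03] 0.0596 66.8 [ 0.5045 -0.0955  0.0323]
open 13.43 [ 0.7 -0.1 -0.2] [ 0.04 -0.    0.05] 0.0779 0.0 [ 0.5041 -0.0954  0.0319]
[318.75974491 181.31051032]
up 15.03 [ 0.3 -0.5 -0.1] [-0.02  0.02 -0.01] 0.0781 0.0 [ 0.5038 -0.0953  0.1993]
```

View pics/w4.png

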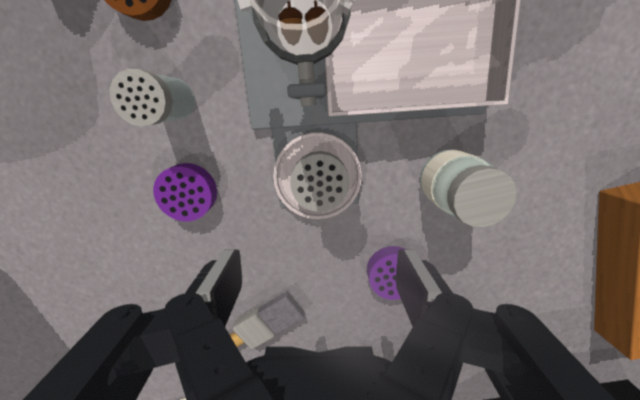

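The cap lies flat in the dish at (320,180), and both acorns are still in the open jar at (290,15) and (318,15). Now the crank.

```bash
python3 - <<'E'
from workcell import bot,hand,kinematics,get_obs,vision
from h import *
hand.move_gripper(.055)
bot.servo_line(W(0,-.13,.29),velocity=.2)
bot.reach(W(-.061,.09,.29),down(90))
bot.servo_line(W(-.061,.09,.154),velocity=.12);st("at grip")
hand.move_gripper(.008,30);bot.dwell(.1);st("gripped")
for t in np.radians(np.linspace(-60.5,65.5,19)[1:]):
    bot.servo_line(W(.07*np.sin(t),.09,.119+.07*np.cos(t)),velocity=.06)
    if get_obs()["wrist_force"].__abs__().max()>30: st("force");break
st("end");bot.dwell(.8)
d=vision.read_camera("scene");cv2.imwrite("pics/c5.png",cv2.resize(d["frame"][165:315,215:395,::-1],None,fx=3.5,fy=3.5,interpolation=2))
E
```

```text
at grip 18.18 [-0.1  0.7 -0.2] [ 0.   -0.03  0.  ] 0.0549 0.0 [0.4719 0.1306 0.1546]
gripped 18.73 [-4.2  3.3  5.7] [ 0.37  0.73 -0.04] 0.0128 29.4 [0.471  0.1307 0.1541]
end 23.97 [-6.9 -2.5 -6.7] [-0.37  1.06 -0.07] 0.0127 29.8 [0.594  0.1146 0.1477]
```

View pics/c5.png

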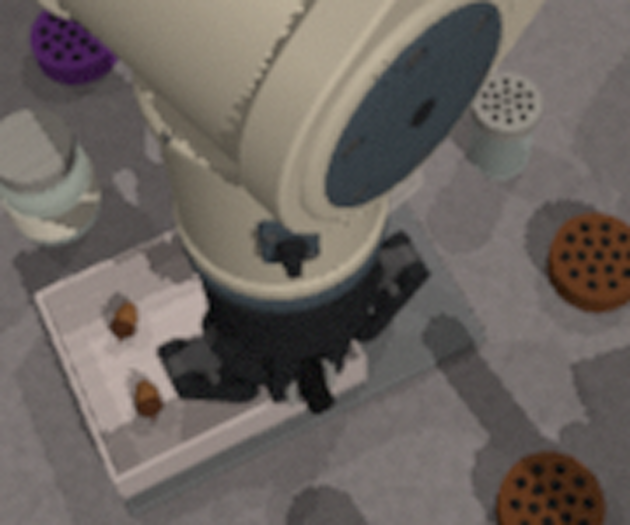

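Both acorns lie in the pan at (123,322) and (148,400). I let go, back off upward, and check the cap once more before handing in.

```bash
python3 - <<'E'
from workcell import bot,hand,kinematics,get_obs,vision
from h import *
hand.move_gripper(.05);bot.dwell(.1)
bot.servo_line(W(.064,.09,.30),velocity=.12);bot.dwell(.5);st("up")
d=vision.read_camera("side");cv2.imwrite("pics/s6.png",cv2.resize(d["frame"][120:310,180:400,::-1],None,fx=2.5,fy=2.5,interpolation=2))
E
```

```text
up 27.27 [ 0.6  0.4 -0.3] [ 0.01 -0.04  0.02] 0.0503 0.0 [0.5954 0.1148 0.3   ]
```

View pics/s6.png

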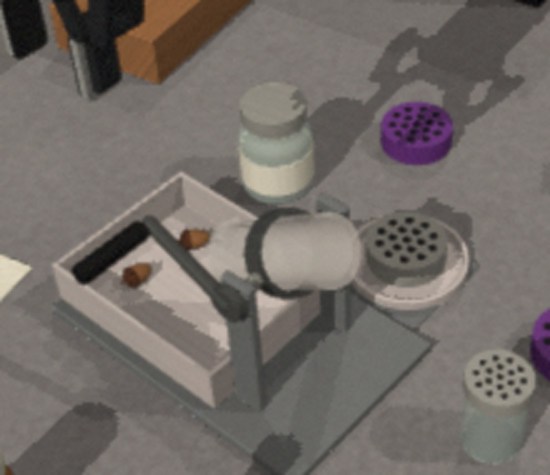

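The acorns are in the pan at (195,238) and (137,273), the cap is flat in its rest at (408,245), and the gripper is clear. Handing in.

```bash
python3 -c "
from workcell import hand_in
print(hand_in())"
```

```text
the job is handed in; nothing more can be done
None
```

The job is handed in: in the last picture the cap lies flat in its rest, both acorns are in the pan, and the gripper is clear of everything (27 s of the 59 s used); the hand-in call returned no verdict.

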